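# Set the rotary table to the target line and clamp it

## Task

Push the dial of the rotary setting table round by its upright posts until its index mark lines up with the one long line of the collar's scale, and only then push the clamp lever round, over to its end stop, leaving the marks lined up. Work with the fingertips or the outside of the fingers: never take a post or the lever's grip between the fingers. Do not turn the graduated collar or disturb anything lying around.

Things in the scene. Friction and masses are not known exactly. Their poses are not given: they have to be found in the camera images.
- base: The rotary setting table's base, bolted down; origin at its underside on the dial's axis, z up. Grey, 200 mm across, 30 mm high; the clamp lever stands at its +y side. On it lies a graduated aluminium collar, 196 mm across, its top 46 mm above the bench, and on that the flat steel dial.
- dial_center (a point): Centre of the steel dial (140 mm across), at its top face, 52 mm above the bench; its axes turn with the dial: x points to the index mark, z up. A brass flanged bush, 46 mm across at the foot and 22 mm high, is fixed at the dial's middle.
- index_mark (a point): Outer end of the dial's only engraved line (the index mark: black, 4 mm wide, 32 mm long, radial), given at 71 mm from the dial's axis, 52 mm above the bench; turns with the dial.
- target_line (a point): Inner end of the target line on the collar's scale: the one long line, black, 25 mm long and 4 mm wide (the other 35 lines, every 10 degrees, are 8 mm long and 1.5 mm wide), given at 71 mm from the dial's axis, 47 mm above the bench. Seen from above it meets index_mark when the marks line up.
- post_a (a point): One of the two upright turning posts on the dial: steel, 15 mm across, from 52 to 86 mm above the bench, 52 mm from the dial's axis, 90 degrees counterclockwise from the index mark (seen from above). This point is on the post's axis, 69 mm above the bench.
- post_b (a point): The other turning post, same shape, 90 degrees clockwise from the index mark.
- dial (a joint): Angle of the dial in its base, rad, growing counterclockwise seen from above. No end stops; it turns with about 0.2 N m of friction (some 4 N at a post) and stays where it is left.
- collar (a joint): Angle of the graduated collar in its base, rad, growing counterclockwise; dial and collar marks line up when the dial's value equals this one, give or take whole turns. Stiff (3 N m); not to be turned.
- lever (a joint): Clamp lever beside the dial, rad: starts near 0 (released, 0 to 0.2), grows counterclockwise seen from above to 1.15 at its end stop (clamped), where the lever lies beside the dial. About 0.2 N m of friction (3 N at the grip); it stays where it is left.
- lever_grip (a point): The lever's upright black grip: 16 mm across, from 47 to 87 mm above the bench; the point is on its axis, 69 mm above the bench and 75 mm from the lever's pivot.
- lever_pivot (a point): On the lever's upright pivot axis, 69 mm above the bench (the hub's top is 67 mm above it). The lever's arm is a bar 11 mm thick, 53 mm above the bench.
- bearing: Bystander, not to be disturbed: bearing ring, 48 mm across, 16 mm high; origin on its underside.
- vblock: Bystander, not to be disturbed: steel V-block, 50 x 40 x 40 mm; origin on its underside.
- tape: Bystander, not to be disturbed: tape measure, 62 x 60 x 34 mm; origin on its underside.
- screwdriver: Bystander, not to be disturbed: screwdriver lying flat; origin on its underside.
- wrench: Bystander, not to be disturbed: spanner lying flat; origin on its underside.
- brush: Bystander, not to be disturbed: bench brush lying flat; origin on its underside.
- oil: Bystander, not to be disturbed: oil bottle, 48 mm across, 110 mm tall; origin on its underside.

How it is judged:
On the way, in this order (a step that is already met when the one before it is completed fails the run):
1. the dial's index mark lines up with the long scale line and the dial is at rest, the lever still released (horizontal distance between index_mark and target_line below 0.004 m and velocity of joint dial between -0.05 and 0.05 rad/s and value of joint lever below 0.5 rad), for 0.3 s.
2. the clamp lever is at its end stop (value of joint lever above 1.05 rad), for 0.1 s.
At the end, for the whole second after the job is handed in: Index mark and long line within 4 mm of each other at the dial's rim (about 3 degrees), dial at rest, lever turned beyond 1.05 of its 1.15 rad, collar not turned (under 4 mm) (horizontal distance between index_mark and target_line below 0.004 m and velocity of joint dial between -0.05 and 0.05 rad/s and value of joint lever above 1.05 rad and distance of target_line from where it was at the start of the episode below 0.004 m); the robot touches nothing.
It fails at once if a post or the lever's grip is taken between the fingers ((horizontal distance between the grasp point and post_a below 0.008 m and height (world z) of the grasp point below 0.098 m) or (horizontal distance between the grasp point and post_b below 0.008 m and height (world z) of the grasp point below 0.098 m) or (horizontal distance between the grasp point and lever_grip below 0.008 m and height (world z) of the grasp point below 0.098 m)).
It fails at once if the graduated collar is turned by more than 4 mm (distance of target_line from where it was at the start of the episode above 0.004 m).
It fails at once if the lever is pushed over before the marks line up (value of joint lever above 0.5 rad and not (horizontal distance between index_mark and target_line below 0.008 m)).
It fails at once if something lying around is moved or lifted by more than 20 mm (distance of any of bearing, vblock, tape, screwdriver, wrench, brush, oil from where it was at the start of the episode above 0.02 m).
It also fails if it takes over 64 s, if anything falls off the work surface, if the arm or the gripper's body presses on something with over 40 N, if the wrist force passes 120 N, or if a joint passes its speed limit or range.

## Robot

A 6-joint arm with a two-finger parallel gripper is mounted at the origin on the work surface. World frame = base frame: x ahead of the robot, y to its left, z up, the work surface at z = 0. Lengths are in m, angles in rad, forces in N, time in s.
With the tool pointing down it reaches from about 0.375 to 0.9 m from the base axis. Payload 3.1 kg.
Tool frame: the origin (TCP) lies midway between the tips of the shut fingers; the grasp point (between the pads) lies 19 mm behind it (manip.hold_point_z is the distance from the TCP to the grasp point, in m); x points along the fingers, y is the direction in which the jaws open and shut, and the axes are right-handed (so a half turn about x gives the same grasp; the last joint's range is limited). The gripper opens to 85 mm and grips with 20 to 120 N. Pads are 22 mm wide; open, the fingers measure 114 mm over their backs; the gripper's body (76 mm by 85 mm) begins 54 mm behind the grasp point. The pads swing forward as they close: fully open they stand 13 mm farther back than shut.
Start: joints at [-1.476, 0.527, 1.433, -0, 1.181, -0.178], TCP at [0.168, -0.602, 0.231] pointing down, gripper open.
Joint ranges: [-3.08, 3.08], [-0.75, 2.2], [0.22, 2.44], [-1.43, 4.57], [0, 2.65], [-2.85, 2.85]. Speed limits (rad/s): [2.79, 2.79, 3.14, 3.14, 3.14, 3.14].

## Interface

Orientations are given as a unit quaternion [x, y, z, w].
In Python, from station import manip, snapshot gives the robot as it stands.
- The arm moves only by the shell command python3 -m crank 'ROWS' [FORCE]. ROWS is JSON, a list of rows, each a list of 5 numbers: the finger opening in m, from 0 to 0.0854, then the shift along the tool's x, y, z in m, then the turn about the tool's x in rad. In form: [[grip, tx, ty, tz, yaw], ...]. A call has 1 to 5 rows; each row shifts and turns the commanded pose from where the row before left it, along the tool's axes as they then stand; what a row does not reach is not made up. A row lasts 1/10 s, in which the tool goes at most 50 mm and 8.59 degrees, less where a joint would pass 70% of its speed; a pose out of reach is approached as far as the arm can. A call is refused whole if a number of a shift passes 0.05 or a number of a turn 0.15, either way. A call with a gripper value outside its range is refused whole. The fingers move at their own pace and stop on an object; FORCE is the grip in N (left out, the last holds). Time passes only in rows, so rows that do not move let the fingers close. It gives the time, the measured TCP pose, the force and the opening at its end, in the units of the state.
- manip.sense(): the state, without advancing time (a new reading comes with each control period).
- snapshot(name): name is "scene" or "top"; returns a dict with "image" (384x512x3 uint8, blue, green, red), "range_z" (384x512 float32, m along the optical axis (not along the pixel's ray), 0 where there is no reading), "vertical_fov" (degrees; the focal length in pixels is half the picture's height over the tangent of half this angle, whatever the lens; pixels are square), "cx", "cy" (the principal point, pixels), "distortion" ([k1, k2, p1, p2, k3] as OpenCV has them; the pictures are not rectified), "extrinsics" (4x4, takes a point from world to camera coordinates). Camera axes: x right, y up, looking along -z (the intrinsics and any distortion apply to the point x, -y, -z); pixel columns grow to the right and rows downward; lengths in m; the calibration is good to about 2 mm. A picture is of the moment at which its call begins.
- manip.sign_off(): hands the job in, once; it reports no verdict.
The state is a dict: "t": time; "q": joint angles; "qd": joint speeds; "tau": joint torques, N m; "tcp_pos": TCP position; "tool_rot": TCP orientation; "force": force on the tool from outside, world axes, zero at the start; "ft_torque": the same for the moment, N m; "finger_gap": opening from 0.0 (shut) to 1.0 (fully open).
Only numpy, scipy, OpenCV 4.12 (cv2) and the standard library are available. Lean on these libraries where they do the work, as an engineer would, in place of code of your own. Each camera call takes 0.05 s, during which the arm holds its last target.

## Working session

There is one attempt and no reset: what is moved stays moved. The work goes in short steps, Python scripts to look and compute and a shell command to move; the robot and the scene stay as the last step left them, time stands still between calls to the robot, and variables do not carry over. Pictures are saved under pics/ and viewed, and the job is handed in when it is done.

```bash
ls; mkdir -p pics
python3 - <<'E'
from station import manip, snapshot
import cv2,pickle
for n in ("scene","top"):
    s=snapshot(n); cv2.imwrite(f"pics/{n}0.png",s["image"]); pickle.dump(s,open(f"{n}0.pkl","wb"))
    print(n,s["vertical_fov"],s["cx"],s["cy"],s["distortion"],s["extrinsics"])
print(manip.sense()); print(manip.hold_point_z)
E
```

```text
pics
scene 46.40181946553098 257.02783149607984 195.97829969165846 [-0.11100013  0.          0.          0.          0.        ] [[ 0.77927468  0.62658377 -0.01112393 -0.40340457]
 [-0.51903219  0.65525807  0.54885558  0.34823279]
 [ 0.35119304 -0.42193558  0.83584318 -1.46178259]
 [ 0.          0.          0.          1.        ]]
top 53.68128655555112 254.7247666445648 191.54870322013528 [-0.06132872  0.          0.          0.          0.        ] [[-0.01240497 -0.99991379 -0.00430382 -0.1163548 ]
 [ 0.99214977 -0.01284407  0.124394   -0.61085404]
 [-0.12443855 -0.00272693  0.99222357 -0.96668825]
 [ 0.          0.          0.          1.        ]]
{'t': 0.1, 'q': array([-1.47645044e+00,  5.28383109e-01,  1.43374942e+00, -1.31800032e-06,
        1.18139922e+00, -1.78501498e-01]), 'qd': array([-0.00108894, -0.00175551, -0.00352953, -0.00105579, -0.00155262,
        0.00087645]), 'tau': array([-5.00485676e-04, -4.43305600e+01, -1.78586483e+01, -3.53342321e-04,
        3.86580839e-03, -1.54695687e-05]), 'tcp_pos': array([ 0.16838847, -0.60123535,  0.23043326]), 'tool_rot': array([ 0.7005649 ,  0.09685228, -0.70050809,  0.09548232]), 'force': array([-0.48084962,  0.33779058,  0.0177163 ]), 'ft_torque': array([ 0.02045573, -0.00807761, -0.05326506]), 'finger_gap': 0.9994558157387973}
0.0187
```

View pics/scene0.png

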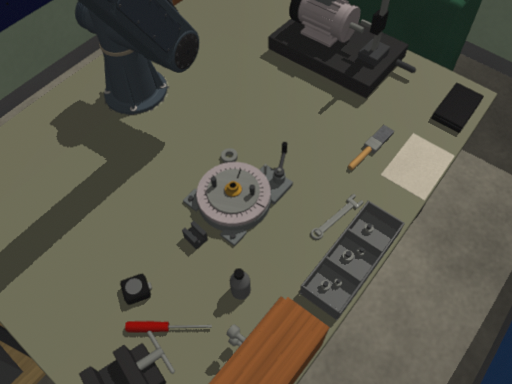

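View pics/top0.png

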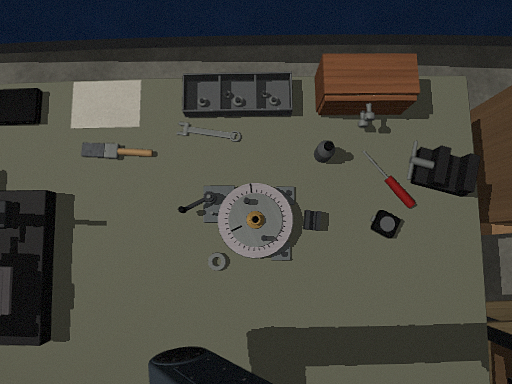

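```bash
cat > h.py <<'E'
import numpy as np,cv2,pickle
def cam(s):
    h,w=s["image"].shape[:2]; f=h/2/np.tan(np.radians(s["vertical_fov"]/2))
    return np.array([[f,0,s["cx"]],[0,f,s["cy"]],[0,0,1.]]),np.array(s["distortion"]),np.array(s["extrinsics"])
F=np.diag([1,-1,-1.])
def proj(s,P):
    K,d,E=cam(s); R=F@E[:3,:3]; t=F@E[:3,3]
    return cv2.projectPoints(np.atleast_2d(np.array(P,float)),cv2.Rodrigues(R)[0],t,K,d)[0][:,0]
def cast(s,uv,z):
    K,d,E=cam(s); R=F@E[:3,:3]; t=F@E[:3,3]
    n=cv2.undistortPoints(np.atleast_2d(np.array(uv,float))[:,None],K,d)[:,0]
    D=np.c_[n,np.ones(len(n))]@R; C=-R.T@t
    return C+D*((z-C[2])/D[:,2])[:,None]
def crop(s,x0,x1,y0,y1,k,name):
    im=cv2.resize(s["image"][y0:y1,x0:x1],None,fx=k,fy=k,interpolation=cv2.INTER_CUBIC); im=cv2.convertScaleAbs(im,alpha=1.6); cv2.imwrite(name,im)
E
python3 - <<'E'
from h import *
a=pickle.load(open("top0.pkl","rb"));b=pickle.load(open("scene0.pkl","rb"))
crop(a,170,330,160,280,5,"pics/topc.png"); crop(b,170,300,130,250,5,"pics/scc.png")
print(cast(a,[[256,219]],.052),cast(b,[[233,190]],.052))
E
```

```text
[[ 0.53593809 -0.12653743  0.052     ]] [[ 0.53787349 -0.1249741   0.052     ]]
```

View pics/topc.png

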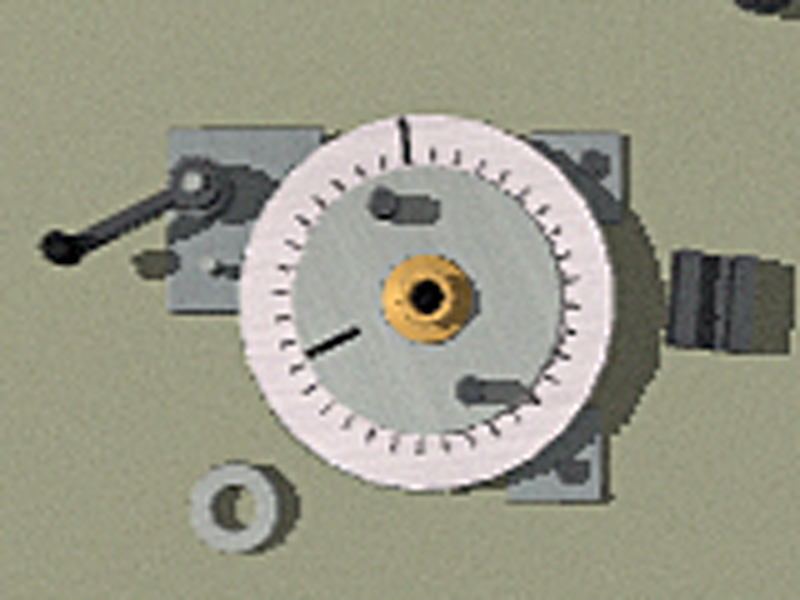

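View pics/scc.png

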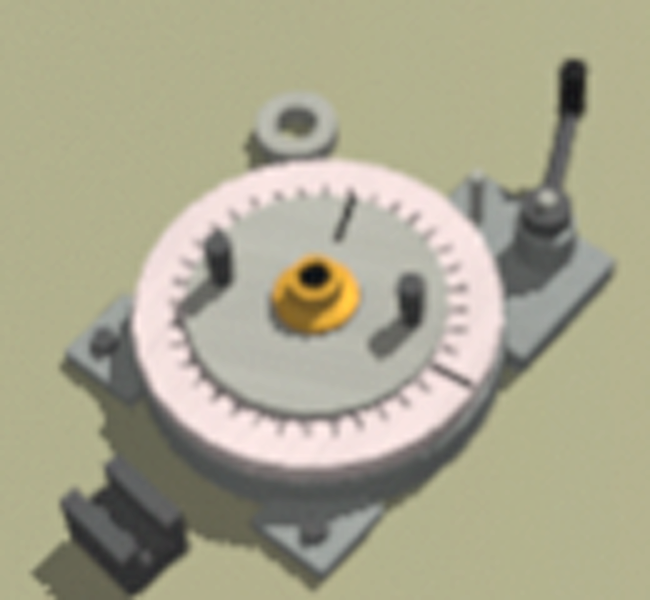

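```bash
cat >> h.py <<'E'
def circfit(P):
    A=np.c_[2*P[:,:2],np.ones(len(P))]; x=np.linalg.lstsq(A,(P[:,:2]**2).sum(1),rcond=None)[0]
    return x[:2],np.sqrt(x[2]+x[0]**2+x[1]**2)
def collar(s,c0=(.537,-.126)):
    im=s["image"].astype(int); c=proj(s,[[c0[0],c0[1],.046]])[0]
    m=((im[...,2]-im[...,1]>4)&(im[...,2]>110)).astype(np.uint8)
    yy,xx=np.mgrid[:im.shape[0],:im.shape[1]]; m[(xx-c[0])**2+(yy-c[1])**2>60**2]=0
    bush=((im[...,2]-im[...,0])>50); m[bush]=0
    cs=max(cv2.findContours(m,cv2.RETR_EXTERNAL,cv2.CHAIN_APPROX_NONE)[0],key=cv2.contourArea)
    P=cast(s,cs[:,0],.046); ctr,r=circfit(P)
    for _ in range(3):
        d=np.hypot(*(P[:,:2]-ctr).T); k=abs(d-r)<.003; P=P[k]; ctr,r=circfit(P)
    return ctr,r,len(P)
def polar(s,ctr,z,name,r0=.02,r1=.1,n=720):
    """unwrap plane z around ctr: columns=angle .5deg, rows=radius .5mm"""
    R=np.arange(r0,r1,.0005);A=np.radians(np.arange(n)*360/n)
    P=np.stack([ctr[0]+R[:,None]*np.cos(A),ctr[1]+R[:,None]*np.sin(A),np.full((len(R),n),z)],-1)
    uv=proj(s,P.reshape(-1,3)).reshape(len(R),n,2).astype(np.float32)
    o=cv2.remap(s["image"],uv[...,0],uv[...,1],cv2.INTER_CUBIC)
    if name: cv2.imwrite(name,cv2.convertScaleAbs(cv2.resize(o,None,fx=1,fy=2),alpha=1.6))
    return o.mean(-1)
E
python3 - <<'E'
from h import *
for n in ("top","scene"):
    s=pickle.load(open(n+"0.pkl","rb"))
    c,r,k=collar(s); print(n,c,r,k)
    for z in (.046,.052): polar(s,c,z,f"pics/pol_{n}_{int(z*1000)}.png")
E
python3 -c "
import cv2,numpy as np
cv2.imwrite('pics/pol.png',np.vstack([cv2.resize(cv2.imread(f'pics/pol_{a}.png'),(720,148)) for a in('top_46','top_52','scene_46','scene_52')]))"
```

```text
top [ 0.55479861 -0.11507661] 0.06437280602260215 9
scene [ 0.62456112 -0.11281288] 0.004800207418735204 4
```

View pics/pol.png

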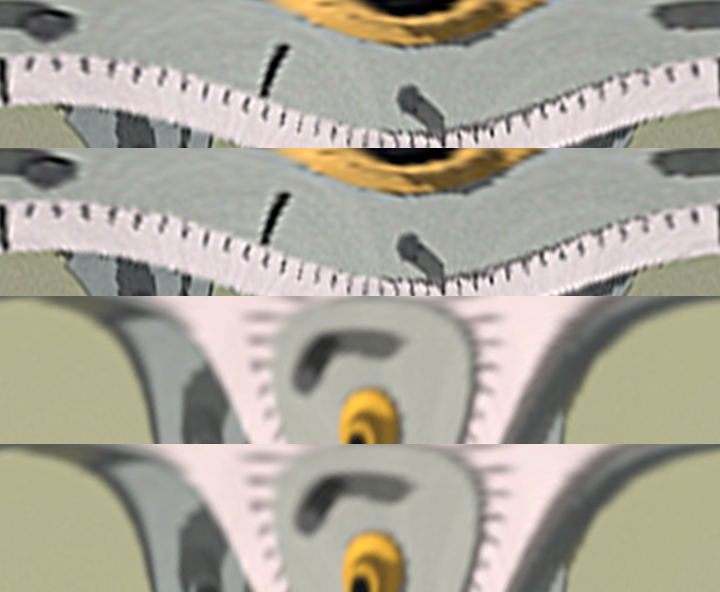

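Run:
```python
from h import *
a=pickle.load(open("top0.pkl","rb"))["image"];b=pickle.load(open("scene0.pkl","rb"))["image"]
f=lambda im,l:[im[y,x].tolist() for x,y in l]
print(f(a,[(222,219),(289,210),(250,253),(240,235),(270,210),(207,200),(180,270)]))
print(f(b,[(200,190),(267,190),(235,217),(220,200),(260,165)]))
```

```text
[[133, 131, 139], [135, 135, 141], [133, 133, 139], [106, 112, 109], [101, 106, 104], [55, 50, 53], [81, 98, 97]]
[[139, 141, 152], [138, 139, 151], [141, 142, 153], [107, 113, 114], [89, 111, 111]]
```

```bash
sed -i 's/m=((im\[...,2\]-im.*/m=((im.min(-1)>119)\&(im[...,2]>=im[...,1]+2)).astype(np.uint8)/; s/bush=.*/m=cv2.morphologyEx(m,cv2.MORPH_CLOSE,np.ones((3,3)))/' h.py
python3 - <<'E'
from h import *
for n in ("top","scene"):
    s=pickle.load(open(n+"0.pkl","rb"))
    c,r,k=collar(s); print(n,c,r,k)
    for z in (.046,.052): polar(s,c,z,f"pics/pol_{n}_{int(z*1000)}.png")
E
python3 -c "
import cv2,numpy as np
cv2.imwrite('pics/pol2.png',np.vstack([cv2.resize(cv2.imread(f'pics/pol_{a}.png'),(720,148)) for a in('top_46','top_52','scene_46','scene_52')]))"
```

```text
top [ 0.53509657 -0.12303156] 0.09563529695683794 209
scene [ 0.53659875 -0.12383343] 0.09549896131840205 187
```

View pics/pol2.png

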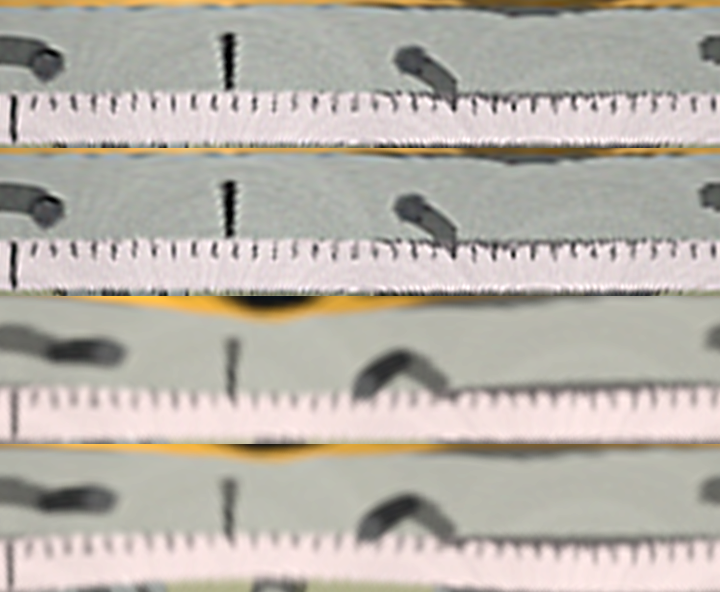

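```bash
cat >> h.py <<'E'
def darkang(img,ra,rb,lo,hi,r0=.02):
    I=img[int((ra-r0)/.0005):int((rb-r0)/.0005)].mean(0); n=len(I)
    idx=np.arange(int(lo*n/360),int(hi*n/360)); v=I[idx%n]; w=np.clip(np.median(v)-v-.25*(np.median(v)-v.min()),0,None)
    k=abs(idx-idx[w.argmax()])<8; return (idx[k]*w[k]).sum()/w[k].sum()*360/n
def marks(s,c,lo,hi,tl=-10,th=25):
    ix=darkang(polar(s,c,.052,None),.044,.068,lo,hi); t=darkang(polar(s,c,.046,None),.082,.094,tl,th)
    return ix,t
E
python3 - <<'E'
from h import *
S={n:pickle.load(open(n+"0.pkl","rb")) for n in ("top","scene")}
for n in S:
    s=S[n]; c=collar(s)[0]; print(n,marks(s,c,100,130))
a=S["top"];o=np.array([170,160])
for nm,uv,z in (("grip",(62,243),.087),("hub",(192,183),.067),("postA",(468,388),.086),("postB",(383,201),.086),("bear",(237,505),.016),("vblock",(712,300),.04)):
    print(nm,cast(a,[np.array(uv)/5+o],z)[0])
b=S["scene"];o=np.array([170,130])
for nm,uv,z in (("grip",(572,66),.087),("hub",(547,203),.067),("postA",(217,240),.086),("postB",(411,283),.086),("bear",(297,123),.016)):
    print(nm,cast(b,[np.array(uv)/5+o],z)[0])
E
```

```text
top (np.float64(114.51685363983532), np.float64(6.445862175844612))
scene (np.float64(114.23691743052837), np.float64(7.015746749470844))
grip [0.56237381 0.05791003 0.087     ]
hub [ 0.59413933 -0.00497052  0.067     ]
postA [ 0.48772792 -0.14483477  0.086     ]
postB [ 0.58165148 -0.1035314   0.086     ]
bear [ 0.4276694  -0.02270516  0.016     ]
vblock [ 0.53198091 -0.2742758   0.04      ]
grip [0.56456374 0.06213756 0.087     ]
hub [ 0.60149577 -0.00806486  0.067     ]
postA [ 0.49014315 -0.1442878   0.086     ]
postB [ 0.58589047 -0.10294427  0.086     ]
bear [ 0.43236059 -0.02056614  0.016     ]
```

```bash
cat >> h.py <<'E'
from scipy.spatial.transform import Rotation as Ro
def tool(st):
    R=Ro.from_quat(st["tool_rot"]).as_matrix(); return np.array(st["tcp_pos"]),R
def hd(v): return np.degrees(np.arctan2(v[1],v[0]))
def info(st):
    p,R=tool(st); print("tcp",p.round(4),"yhead %.1f zhead %.1f xdir"%(hd(R[:,1]),hd(R[:,2])),R[:,0].round(3),"q",np.round(st["q"],3),"F",np.round(st["force"],1),"gap %.3f t %.2f"%(st["finger_gap"],st["t"]))
def delta(st,tgt):
    p,R=tool(st); return R.T@(np.array(tgt)-p)
E
python3 - <<'E'
from h import *
from station import manip
s=manip.sense(); info(s)
E
```

```text
tcp [ 0.1684 -0.6012  0.2304] yhead -74.4 zhead -164.4 xdir [-0.     0.002 -1.   ] q [-1.476  0.528  1.434 -0.     1.181 -0.179] F [-0.5  0.3  0. ] gap 0.999 t 0.10
```

```bash
python3 -m crank '[[0,0,0,0,-0.149],[0,0,0,0,-0.149],[0,0,0,0,-0.149],[0,0,0,0,-0.149],[0,0,0,0,-0.149]]' 30; python3 -m crank '[[0,0,0,0,-0.149],[0,0,0,0,-0.149],[0,0,0,0,-0.149],[0,0,0,0,-0.149],[0,0,0,0,-0.149]]';python3 -m crank '[[0,0,0,0,-0.149],[0,0,0,0,-0.149],[0,0,0,0,-0.149],[0,0,0,0,-0.149],[0,0,0,0,-0.149]]'
python3 - <<'E'
from h import *
from station import manip
s=manip.sense(); info(s); print(delta(s,[.567,-.082,.22]))
E
```

```text
t: 0.6
tcp_pos: [0.1684, -0.6014, 0.2307]
tool_rot: [0.617, 0.347, -0.616, 0.346]
force: [0.6, 0.0, 0.3]
finger_gap: 0.143
t: 1.1
tcp_pos: [0.1684, -0.6014, 0.2307]
tool_rot: [0.448, 0.547, -0.448, 0.547]
force: [0.1, 0.9, 0.5]
finger_gap: -0.001
t: 1.6
tcp_pos: [0.1684, -0.6014, 0.2307]
tool_rot: [0.219, 0.673, -0.218, 0.672]
force: [-0.5, 0.4, -0.1]
finger_gap: 0.005
tcp [ 0.1684 -0.6014  0.2307] yhead 54.0 zhead -36.0 xdir [-0.     0.001 -1.   ] q [-1.476  0.528  1.433  0.     1.181 -2.42 ] F [-0.5  0.4 -0.1] gap 0.005 t 1.60
[0.01136542 0.65449904 0.0176399 ]
```

```bash
for i in 1 2 3; do :; done; python3 -m crank '[[0,0,0.041,0.001,0],[0,0,0.041,0.001,0],[0,0,0.041,0.001,0],[0,0,0.041,0.001,0],[0,0,0.041,0.001,0]]'; python3 -m crank '[[0,0,0.041,0.001,0],[0,0,0.041,0.001,0],[0,0,0.041,0.001,0],[0,0,0.041,0.001,0],[0,0,0.041,0.001,0]]'; python3 -m crank '[[0,0,0.041,0.001,0],[0,0,0.041,0.001,0],[0,0,0.041,0.001,0],[0,0,0.041,0.001,0],[0,0,0,0,0]]'
python3 - <<'E'
from h import *
from station import manip
s=manip.sense(); info(s); print(delta(s,[.567,-.082,.12]))
E
```

```text
t: 2.1
tcp_pos: [0.2945, -0.438, 0.2309]
tool_rot: [0.221, 0.672, -0.22, 0.672]
force: [1.1, 0.4, -0.1]
finger_gap: -0.0
t: 2.6
tcp_pos: [0.4199, -0.2758, 0.2311]
tool_rot: [0.221, 0.672, -0.22, 0.672]
force: [0.2, -0.4, 0.4]
finger_gap: -0.0
t: 3.1
tcp_pos: [0.5217, -0.1438, 0.2311]
tool_rot: [0.219, 0.672, -0.218, 0.673]
force: [0.3, -0.3, 0.2]
finger_gap: 0.002
tcp [ 0.5217 -0.1438  0.2311] yhead 54.0 zhead -36.0 xdir [ 0.001  0.001 -1.   ] q [-0.476  0.415  1.644  0.002  1.082 -1.42 ] F [ 0.3 -0.3  0.2] gap 0.002 t 3.10
[0.1112108  0.07640958 0.00032442]
```

```bash
python3 -m crank '[[0,0.02,0.038,0,0],[0,0.03,0.038,0,0],[0,0.03,0,0,0],[0,0.03,0,0,0],[0,0,0,0,0]]'
python3 - <<'E'
from h import *
from station import manip,snapshot
s=manip.sense(); info(s); print(delta(s,[.567,-.082,.064]))
for n in ("top","scene"):
    q=snapshot(n); crop(q,*( (170,330,140,260) if n=="top" else (170,300,130,230)),3,f"pics/{n}1.png")
a=cv2.imread("pics/top1.png");b=cv2.imread("pics/scene1.png");h=min(len(a),len(b));cv2.imwrite("pics/v1.png",np.hstack([a[:h,:400],b[:h]]))
E
```

```text
t: 3.6
tcp_pos: [0.561, -0.0856, 0.1173]
tool_rot: [0.22, 0.676, -0.22, 0.668]
force: [-1.5, -0.7, -0.9]
finger_gap: -0.0
tcp [ 0.561  -0.0856  0.1173] yhead 53.7 zhead -36.3 xdir [-0.01   0.003 -1.   ] q [-0.348  0.611  1.671 -0.     0.87  -1.285] F [-1.5 -0.7 -0.9] gap -0.000 t 3.60
[0.05325167 0.00662623 0.00319946]
```

View pics/v1.png

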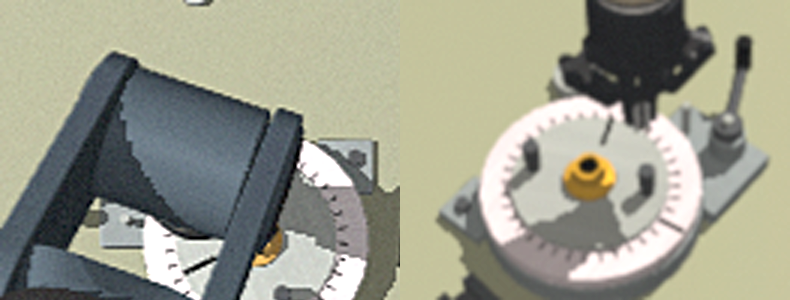

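```bash
python3 -m crank '[[0,0.02,0.003,0,0],[0,0.015,0.002,0,0],[0,0.01,0,0,0],[0,0.005,0,0,0],[0,0,0,0,0]]'
python3 - <<'E'
from h import *
from station import manip,snapshot
s=manip.sense(); info(s); print(delta(s,[.567,-.082,.064]))
E
```

```text
t: 4.2
tcp_pos: [0.5677, -0.0828, 0.0717]
tool_rot: [0.22, 0.672, -0.221, 0.672]
force: [0.4, -0.1, 0.5]
finger_gap: -0.002
tcp [ 0.5677 -0.0828  0.0717] yhead 53.7 zhead -36.3 xdir [ 0. -0. -1.] q [-0.339  0.686  1.687 -0.     0.768 -1.276] F [ 0.4 -0.1  0.5] gap -0.002 t 4.20
[ 0.00770125  0.0002043  -0.00108104]
```

```bash
python3 -m crank '[[0,0.007,0,0,0],[0,0,0,0,0],[0,0,-0.0003,0.0052,0.1],[0,0,-0.0003,0.0052,0.1],[0,0,-0.0003,0.0052,0.1]]'; python3 -m crank '[[0,0,-0.0003,0.0052,0.1],[0,0,-0.0003,0.0052,0.1],[0,0,-0.0003,0.0052,0.1],[0,0,-0.0003,0.0052,0.1],[0,0,0,0,0]]'
python3 - <<'E'
from h import *
from station import manip,snapshot
s=manip.sense(); info(s); p=s["tcp_pos"][:2]-np.array([.536,-.1235]); print(np.hypot(*p),hd(p))
for n in ("top","scene"):
    q=snapshot(n); crop(q,*( (170,330,140,260) if n=="top" else (170,300,130,230)),3,f"pics/{n}2.png")
a=cv2.imread("pics/top2.png");b=cv2.imread("pics/scene2.png");h=min(len(a),len(b));cv2.imwrite("pics/v2.png",np.hstack([a[:h,:400],b[:h]]))
E
```

```text
t: 4.7
tcp_pos: [0.5775, -0.0916, 0.0644]
tool_rot: [0.32, 0.632, -0.319, 0.629]
force: [-1.2, 5.6, 1.6]
finger_gap: 0.003
t: 5.2
tcp_pos: [0.587, -0.1115, 0.0644]
tool_rot: [0.438, 0.556, -0.437, 0.555]
force: [0.4, 3.0, 0.3]
finger_gap: 0.002
tcp [ 0.587  -0.1115  0.0644] yhead 13.5 zhead -76.5 xdir [-0.001  0.001 -1.   ] q [-0.375  0.719  1.627  0.002  0.797 -0.613] F [0.4 3.  0.3] gap 0.002 t 5.20
0.05238771534870079 13.226899895513924
```

View pics/v2.png

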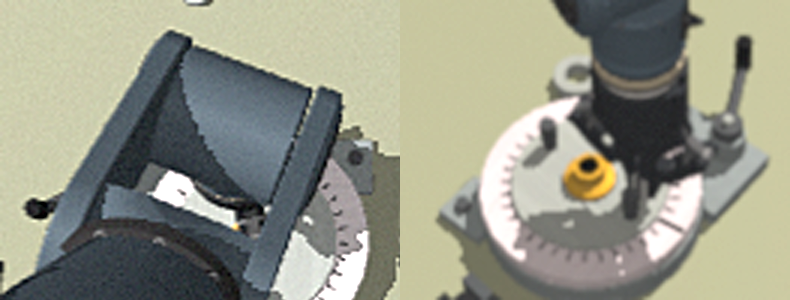

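```bash
python3 -m crank '[[0,0,-0.0003,0.0052,0.1],[0,0,-0.0003,0.0052,0.1],[0,0,-0.0003,0.0052,0.1],[0,0,-0.0003,0.0052,0.1],[0,0,-0.0003,0.0052,0.1]]'; python3 -m crank '[[0,0,-0.0003,0.0052,0.1],[0,0,-0.0003,0.0052,0.1],[0,0,-0.0003,0.0052,0.1],[0,0,-0.0003,0.0052,0.1],[0,0,0,0,0]]'
python3 - <<'E'
from h import *
from station import manip,snapshot
s=manip.sense(); info(s); p=s["tcp_pos"][:2]-np.array([.536,-.1235]); print(np.hypot(*p),hd(p))
for n in ("top","scene"):
    q=snapshot(n); crop(q,*( (170,330,140,260) if n=="top" else (170,300,130,230)),3,f"pics/{n}3.png")
a=cv2.imread("pics/top3.png");b=cv2.imread("pics/scene3.png");h=min(len(a),len(b));cv2.imwrite("pics/v3.png",np.hstack([a[:h,:400],b[:h]]))
E
```

```text
t: 5.8
tcp_pos: [0.5874, -0.1371, 0.0645]
tool_rot: [0.563, 0.429, -0.561, 0.429]
force: [2.5, 5.7, -0.3]
finger_gap: 0.001
t: 6.3
tcp_pos: [0.5779, -0.1567, 0.0645]
tool_rot: [0.636, 0.31, -0.635, 0.311]
force: [1.2, 1.8, -0.7]
finger_gap: -0.003
tcp [ 0.5779 -0.1567  0.0645] yhead -38.0 zhead -128.0 xdir [ 0.002 -0.    -1.   ] q [-4.520e-01  7.190e-01  1.625e+00  1.000e-03  7.950e-01  2.110e-01] F [ 1.2  1.8 -0.7] gap -0.003 t 6.30
0.053444115313990466 -38.45189539280666
```

View pics/v3.png

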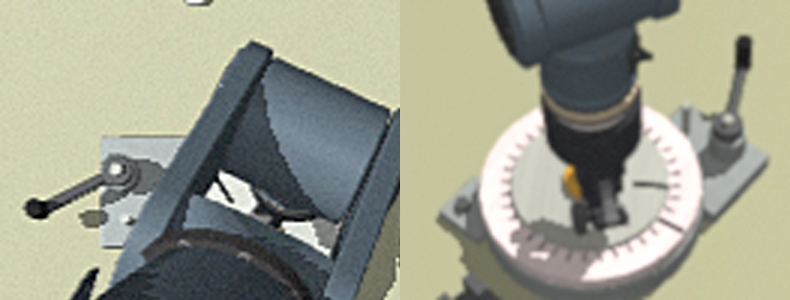

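```bash
cat > m.py <<'E'
from h import *
import sys
from station import manip,snapshot
info(manip.sense()); C0=dict(top=(.5351,-.12303),scene=(.5366,-.12383))
lo,hi=float(sys.argv[1]),float(sys.argv[2])
for n in sys.argv[3:]:
    s=snapshot(n); ix,t=marks(s,C0[n],lo,hi); print(n,"ix %.2f target %.2f diff %.2f deg"%(ix,t,ix-t)); pickle.dump(s,open(n+"L.pkl","wb"))
E
python3 m.py 15 50 scene
```

```text
tcp [ 0.5779 -0.1567  0.0645] yhead -37.8 zhead -127.8 xdir [ 0.001 -0.001 -1.   ] q [-0.451  0.719  1.625 -0.     0.796  0.209] F [ 1.9  0.9 -1.2] gap -0.004 t 6.40
scene ix 32.51 target 7.01 diff 25.50 deg
```

```bash
python3 -m crank '[[0,0,-0.0003,0.0026,0.05],[0,0,-0.0003,0.0026,0.05],[0,0,-0.0003,0.0026,0.05],[0,0,-0.0003,0.0026,0.05],[0,0,-0.0003,0.0026,0.05]]'; python3 -m crank '[[0,0,-0.0003,0.0026,0.05],[0,0,-0.0003,0.0026,0.05],[0,0,0,0,0]]'; python3 m.py -5 35 scene top
```

```text
t: 6.95
tcp_pos: [0.5695, -0.1658, 0.0646]
tool_rot: [0.671, 0.227, -0.668, 0.23]
force: [4.8, 0.7, -3.7]
finger_gap: 0.004
t: 7.25
tcp_pos: [0.5645, -0.1687, 0.0648]
tool_rot: [0.681, 0.194, -0.678, 0.196]
force: [3.5, -1.2, -1.3]
finger_gap: 0.001
tcp [ 0.5645 -0.1687  0.0648] yhead -58.0 zhead -148.0 xdir [ 0.004 -0.003 -1.   ] q [-4.800e-01  7.090e-01  1.653e+00 -1.000e-03  7.750e-01  5.320e-01] F [ 3.5 -1.2 -1.3] gap 0.001 t 7.25
scene ix 12.90 target 7.02 diff 5.88 deg
top ix 9.43 target -2.19 diff 11.62 deg
```

```bash
python3 -m crank '[[0,0,-0.0001,0.0009,0.0175],[0,0,-0.0001,0.0009,0.0175],[0,0,-0.0001,0.0009,0.0175],[0,0,-0.0001,0.0009,0.0175],[0,0,0,0,0]]'; python3 m.py -5 35 scene; python3 -c "
from h import *
crop(pickle.load(open('sceneL.pkl','rb')),170,300,130,230,5,'pics/s4.png')"
```

```text
t: 7.85
tcp_pos: [0.5594, -0.1691, 0.0645]
tool_rot: [0.686, 0.171, -0.686, 0.171]
force: [4.6, -0.1, 0.5]
finger_gap: 0.003
tcp [ 0.5594 -0.1691  0.0645] yhead -62.1 zhead -152.1 xdir [ 0. -0. -1.] q [-0.485  0.707  1.662 -0.     0.772  0.599] F [ 4.6 -0.1  0.5] gap 0.003 t 7.85
scene ix 7.52 target 7.01 diff 0.51 deg
```

View pics/s4.png

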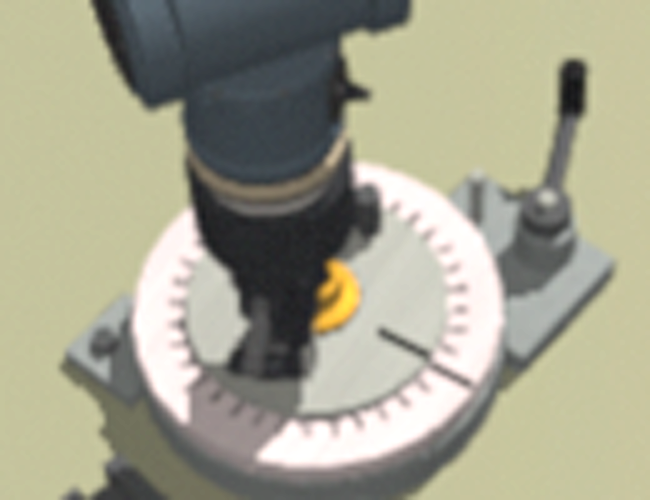

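```bash
python3 -m crank '[[0,0,0,-0.003,0],[0,0,0,-0.007,0],[0,0,0,-0.007,0],[0,0,0,0,0],[0,-0.02,0,0,0]]'; python3 -m crank '[[0,-0.03,0,0,0],[0,-0.03,0,0,0],[0,-0.03,0,0,0],[0,-0.02,0,0,0],[0,0,0,0,0]]'
python3 - <<'E'
from h import *
from station import manip
s=manip.sense(); info(s); print(delta(s,[.590,.068,.18]))
E
```

```text
t: 8.4
tcp_pos: [0.5721, -0.1594, 0.0819]
tool_rot: [-0.684, -0.173, 0.688, -0.169]
force: [0.6, -0.6, -0.3]
finger_gap: -0.0
t: 8.9
tcp_pos: [0.5759, -0.1615, 0.1974]
tool_rot: [0.688, 0.169, -0.685, 0.172]
force: [1.1, -0.4, 0.2]
finger_gap: -0.002
tcp [ 0.5759 -0.1615  0.1974] yhead -62.0 zhead -152.0 xdir [ 0.005 -0.003 -1.   ] q [-0.46   0.529  1.541 -0.     1.066  0.623] F [ 1.1 -0.4  0.2] gap -0.002 t 8.90
[ 0.01682553 -0.19618083 -0.12003728]
```

```bash
python3 -m crank '[[0,0,-0.04,-0.024,0],[0,0,-0.04,-0.024,0],[0,0,-0.04,-0.024,0],[0,0,-0.04,-0.024,0],[0,0,-0.036,-0.024,0]]'; python3 -m crank '[[0,0,0,0,0.127],[0,0,0,0,0.127],[0,0,0,0,0.127],[0,0,0,0,0]]'; python3 m.py -5 25 scene top
python3 - <<'E'
from h import *
from station import manip
s=manip.sense(); print(delta(s,[.590,.068,.067]))
a=pickle.load(open("topL.pkl","rb"));b=pickle.load(open("sceneL.pkl","rb"))
crop(a,170,330,140,260,3,"pics/a5.png");crop(b,170,300,100,220,3,"pics/b5.png")
a=cv2.imread("pics/a5.png");b=cv2.imread("pics/b5.png");h=min(len(a),len(b));cv2.imwrite("pics/v5.png",np.hstack([a[:h,:400],b[:h]]))
E
```

```text
t: 9.4
tcp_pos: [0.5868, 0.0706, 0.1926]
tool_rot: [-0.685, -0.171, 0.687, -0.17]
force: [1.1, 0.3, 0.4]
finger_gap: 0.004
t: 9.8
tcp_pos: [0.5872, 0.0688, 0.1926]
tool_rot: [-0.705, -0.038, 0.707, -0.038]
force: [0.3, 0.0, 0.3]
finger_gap: -0.002
tcp [0.5872 0.0688 0.1926] yhead -83.8 zhead -173.8 xdir [-0.004  0.    -1.   ] q [-0.072  0.53   1.556 -0.     1.059  1.391] F [0.3 0.  0.3] gap -0.002 t 9.80
scene ix 7.52 target 7.01 diff 0.51 deg
top ix 7.35 target 6.44 diff 0.91 deg
[ 0.12612564  0.00076678 -0.00253494]
```

View pics/v5.png

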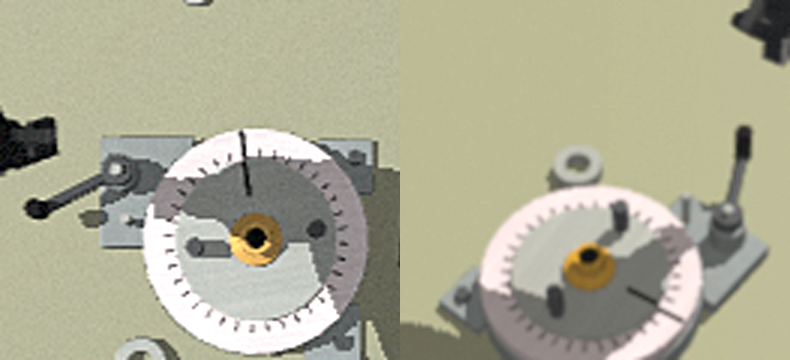

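```bash
python3 -m crank '[[0,0.03,0,-0.005,0],[0,0.03,0,0,0],[0,0.03,0,0,0],[0,0.02,0,0,0],[0,0.016,0,0,0]]'; python3 -m crank '[[0,0,0,0,0]]'
python3 - <<'E'
from h import *
from station import manip,snapshot
s=manip.sense(); info(s); print(delta(s,[.590,.068,.067]))
crop(snapshot("scene"),220,350,100,200,5,"pics/s6.png")
E
```

```text
t: 10.4
tcp_pos: [0.5924, 0.0688, 0.0662]
tool_rot: [-0.705, -0.039, 0.707, -0.038]
force: [-0.4, 0.7, 0.7]
finger_gap: 0.002
t: 10.5
tcp_pos: [0.5912, 0.0688, 0.0655]
tool_rot: [-0.704, -0.038, 0.708, -0.038]
force: [0.5, 0.2, 0.1]
finger_gap: -0.001
tcp [0.5912 0.0688 0.0655] yhead -83.8 zhead -173.8 xdir [-0.006  0.    -1.   ] q [-0.072  0.717  1.628 -0.     0.803  1.391] F [0.5 0.2 0.1] gap -0.001 t 10.50
[-0.00144479  0.00068708  0.00133922]
```

View pics/s6.png

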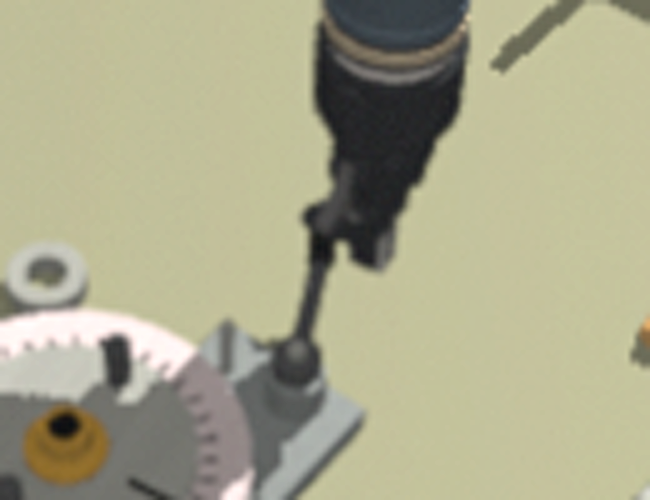

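```bash
python3 -m crank '[[0,0,0.0002,0.0052,-0.07],[0,0,0.0002,0.0052,-0.07],[0,0,0.0002,0.0052,-0.07],[0,0,0.0002,0.0052,-0.07],[0,0,0.0002,0.0052,-0.07]]'; python3 -m crank '[[0,0,0.0002,0.0052,-0.07],[0,0,0.0002,0.0052,-0.07],[0,0,0.0002,0.0052,-0.07],[0,0,0.0002,0.0052,-0.07],[0,0,0.0002,0.0052,-0.07]]'; python3 -m crank '[[0,0,0.0002,0.0052,-0.07],[0,0,0.0002,0.0052,-0.07],[0,0,0,0,0]]'
python3 - <<'E'
from h import *
from station import manip,snapshot
s=manip.sense(); info(s); p=s["tcp_pos"][:2]-np.array([.598,-.0065]); print(np.hypot(*p),hd(p))
crop(snapshot("scene"),220,350,100,200,5,"pics/s7.png")
E
```

```text
t: 11.05
tcp_pos: [0.5706, 0.0624, 0.0699]
tool_rot: [0.69, 0.161, -0.687, 0.161]
force: [1.8, 4.7, 0.4]
finger_gap: 0.001
t: 11.55
tcp_pos: [0.5489, 0.0472, 0.0699]
tool_rot: [0.651, 0.278, -0.649, 0.279]
force: [0.1, 3.8, 0.5]
finger_gap: -0.002
t: 11.85
tcp_pos: [0.5418, 0.0383, 0.0697]
tool_rot: [0.63, 0.322, -0.629, 0.323]
force: [0.8, 0.1, -0.4]
finger_gap: 0.002
tcp [0.5418 0.0383 0.0697] yhead -35.7 zhead -125.7 xdir [ 0.002  0.    -1.   ] q [-1.350e-01  6.630e-01  1.768e+00  1.000e-03  7.090e-01  4.880e-01] F [ 0.8  0.1 -0.4] gap 0.002 t 11.85
0.07183022867922498 141.45273578071357
```

View pics/s7.png

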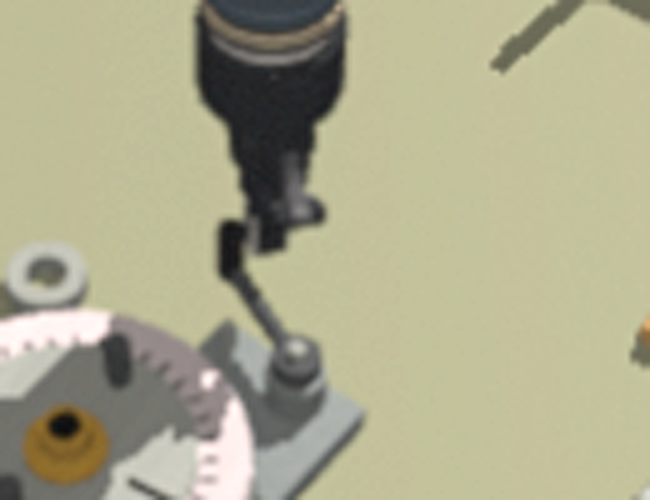

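```bash
python3 -m crank '[[0,0,0.0001,0.0052,-0.07],[0,0,0.0001,0.0052,-0.07],[0,0,0.0001,0.0052,-0.07],[0,0,0.0001,0.0052,-0.07],[0,0,0.0001,0.0052,-0.07]]'; python3 -m crank '[[0,0,0.0001,0.0026,-0.035],[0,0,0,0,0]]'
python3 - <<'E'
from h import *
from station import manip,snapshot
s=manip.sense(); info(s); p=s["tcp_pos"][:2]-np.array([.598,-.0065]); print(np.hypot(*p),hd(p))
crop(snapshot("scene"),200,330,110,210,5,"pics/s8.png")
E
```

```text
t: 12.4
tcp_pos: [0.5308, 0.0173, 0.0693]
tool_rot: [0.566, 0.427, -0.562, 0.426]
force: [4.6, 26.7, 4.1]
finger_gap: -0.003
t: 12.6
tcp_pos: [0.5305, 0.0177, 0.0694]
tool_rot: [0.56, 0.436, -0.555, 0.434]
force: [3.8, 23.0, 3.1]
finger_gap: 0.002
tcp [0.5305 0.0177 0.0694] yhead -14.1 zhead -104.1 xdir [ 0.004  0.008 -1.   ] q [-0.182  0.653  1.801  0.014  0.685  0.052] F [ 3.8 23.   3.1] gap 0.002 t 12.60
0.07171981496689141 160.3172280847267
```

View pics/s8.png

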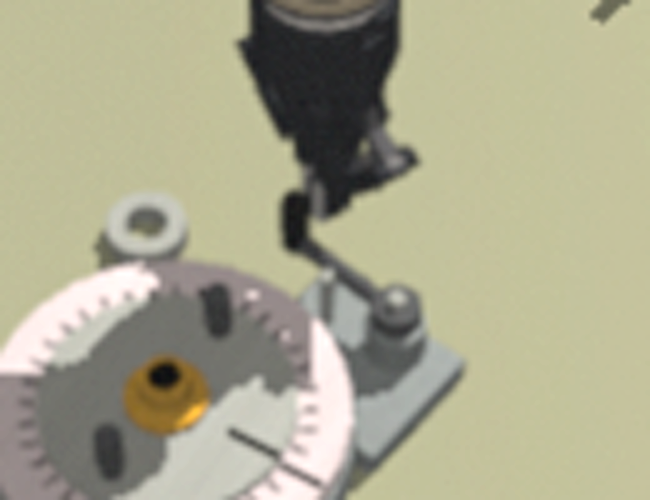

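```bash
python3 -m crank '[[0,0,0,-0.006,0],[0,0,0,-0.01,0],[0,0,0,-0.01,0],[0,-0.03,0,0,0],[0,-0.03,0,0,0]]'; python3 -m crank '[[0,-0.03,0,-0.04,0],[0,-0.03,0,-0.04,0],[0,0,0,-0.04,0],[0,0,0,-0.04,0],[0,0,0,0,0]]'; python3 m.py -5 25 scene top
python3 - <<'E'
from h import *
a=pickle.load(open("topL.pkl","rb"));b=pickle.load(open("sceneL.pkl","rb"))
crop(a,170,250,160,260,5,"pics/a9.png");crop(b,220,290,130,230,5,"pics/b9.png")
cv2.imwrite("pics/v9.png",np.hstack([cv2.imread("pics/a9.png"),cv2.imread("pics/b9.png")]))
E
```

```text
t: 13.15
tcp_pos: [0.5345, 0.0384, 0.1281]
tool_rot: [-0.555, -0.438, 0.557, -0.436]
force: [0.6, -0.4, -0.4]
finger_gap: -0.0
t: 13.65
tcp_pos: [0.5741, 0.198, 0.189]
tool_rot: [0.556, 0.438, -0.554, 0.438]
force: [0.3, -0.9, -0.1]
finger_gap: 0.001
tcp [0.5741 0.198  0.189 ] yhead -13.4 zhead -103.4 xdir [ 0.003  0.002 -1.   ] q [1.480e-01 5.520e-01 1.524e+00 1.000e-03 1.063e+00 3.820e-01] F [ 0.3 -0.9 -0.1] gap 0.001 t 13.65
scene ix 7.65 target 7.02 diff 0.63 deg
top ix 7.28 target 6.45 diff 0.83 deg
```

View pics/v9.png

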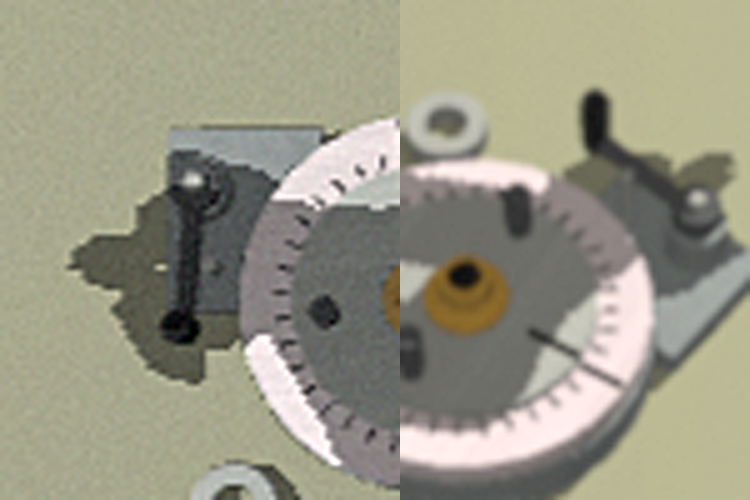

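Run:
```python
from h import *
a=pickle.load(open("topL.pkl","rb"));b=pickle.load(open("sceneL.pkl","rb"))
g1=cast(a,[[170+181/5,160+324/5]],.087)[0];g2=cast(b,[[220+195/5,130+97/5]],.087)[0]
for g,p,g0 in ((g1,(.5941,-.0050),(.5624,.0579)),(g2,(.6015,-.0081),(.5646,.0621))):
    p=np.array(p);h0=hd(np.array(g0)-p);h1=hd(g[:2]-p); print(g,h0,h1,np.radians((h1-h0)%360))
```

```text
[ 0.52113875 -0.00213257  0.087     ] 116.74694192957513 177.7493963601853 1.0646936816119503
[0.52389837 0.00227867 0.087     ] 117.72825742231915 172.38229689303654 0.9538929382789575
```

```bash
python3 -m crank '[[0,0,0,0.04,0],[0,0,0,0.04,0],[0,0,0,0.04,0],[0,0.03,0,0.04,0],[0,0.03,0,0,0]]'; python3 -m crank '[[0,0.03,0,0,0],[0,0.03,0,0,0],[0,0,0,0,0]]'
python3 - <<'E'
from h import *
from station import manip
s=manip.sense(); info(s); print(delta(s,[.5305,.0177,.0694]))
E
```

```text
t: 14.25
tcp_pos: [0.5343, 0.0323, 0.1286]
tool_rot: [-0.557, -0.434, 0.558, -0.436]
force: [0.5, -1.1, -0.9]
finger_gap: 0.004
t: 14.55
tcp_pos: [0.5315, 0.0366, 0.065]
tool_rot: [-0.554, -0.438, 0.559, -0.434]
force: [-0.5, 0.4, 0.0]
finger_gap: 0.0
tcp [0.5315 0.0366 0.065 ] yhead -13.8 zhead -103.8 xdir [-0.009  0.001 -1.   ] q [-1.410e-01  6.660e-01  1.788e+00 -1.000e-03  6.980e-01  1.010e-01] F [-0.5  0.4  0. ] gap 0.000 t 14.55
[-0.00440569  0.00355379  0.01860943]
```

```bash
python3 -m crank '[[0,0,0.0018,0.006,0],[0,0,0.0018,0.006,0],[0,0,0,0.004,0],[0,0,0,0.002,0],[0,0,0,0,0]]'; python3 -m crank '[[0,0,0,0.001,0],[0,0,0,0,0]]';python3 -m crank '[[0,0,0,0.001,0],[0,0,0,0,0]]'; python3 -m crank '[[0,0,0,0.001,0],[0,0,0,0,0]]'
```

```text
t: 15.05
tcp_pos: [0.5347, 0.0192, 0.0692]
tool_rot: [0.556, 0.436, -0.556, 0.437]
force: [-0.4, -0.5, -0.5]
finger_gap: 0.001
t: 15.25
tcp_pos: [0.5341, 0.0187, 0.0685]
tool_rot: [0.556, 0.437, -0.556, 0.437]
force: [0.6, 0.4, 0.3]
finger_gap: 0.003
t: 15.45
tcp_pos: [0.5338, 0.0177, 0.0683]
tool_rot: [-0.556, -0.437, 0.556, -0.437]
force: [0.8, 0.1, 0.2]
finger_gap: 0.002
t: 15.65
tcp_pos: [0.5337, 0.0172, 0.0683]
tool_rot: [0.556, 0.437, -0.556, 0.436]
force: [1.0, 3.9, -0.6]
finger_gap: 0.004
```

```bash
for r in 1; do python3 -m crank '[[0,0,0,0.001,0],[0,0,0,0.001,0],[0,0,0,0,0],[0,0,0,0,0]]'; python3 -m crank '[[0,0,0,0.001,0],[0,0,0,0.001,0],[0,0,0,0,0],[0,0,0,0,0]]'; done
```

```text
t: 16.05
tcp_pos: [0.5336, 0.0169, 0.0683]
tool_rot: [0.558, 0.437, -0.555, 0.436]
force: [2.9, 10.3, 0.1]
finger_gap: 0.002
t: 16.45
tcp_pos: [0.5336, 0.0166, 0.0684]
tool_rot: [0.559, 0.437, -0.555, 0.435]
force: [4.0, 16.6, -1.7]
finger_gap: 0.005
```

```bash
python3 -m crank '[[0,0,0,-0.006,0],[0,0,0,-0.01,0],[0,0,0,-0.01,0],[0,-0.03,0,0,0],[0,-0.03,0,0,0]]'; python3 -m crank '[[0,-0.03,0,-0.04,0],[0,-0.03,0,-0.04,0],[0,0,0,-0.04,0],[0,0,0,-0.04,0],[0,0,0,0,0]]'; python3 -m crank '[[0,0,0,0,0],[0,0,0,0,0],[0,0,0,0,0]]'; python3 m.py -5 25 scene top
python3 - <<'E'
from h import *
a=pickle.load(open("topL.pkl","rb"));b=pickle.load(open("sceneL.pkl","rb"))
crop(a,170,330,140,260,3,"pics/a10.png");crop(b,170,300,100,220,3,"pics/b10.png")
a=cv2.imread("pics/a10.png");b=cv2.imread("pics/b10.png");h=min(len(a),len(b));cv2.imwrite("pics/v10.png",np.hstack([a[:h,:400],b[:h]]))
E
```

```text
t: 16.95
tcp_pos: [0.538, 0.0386, 0.128]
tool_rot: [-0.555, -0.438, 0.557, -0.436]
force: [1.5, -0.3, -0.4]
finger_gap: 0.001
t: 17.45
tcp_pos: [0.5777, 0.1982, 0.1889]
tool_rot: [0.556, 0.438, -0.554, 0.438]
force: [0.3, -0.7, -0.2]
finger_gap: 0.004
t: 17.75
tcp_pos: [0.5763, 0.1921, 0.188]
tool_rot: [-0.556, -0.436, 0.557, -0.436]
force: [0.7, 1.4, 0.7]
finger_gap: -0.001
tcp [0.5763 0.1921 0.188 ] yhead -13.8 zhead -103.8 xdir [-0.001 -0.001 -1.   ] q [ 0.138  0.555  1.52  -0.     1.068  0.379] F [0.7 1.4 0.7] gap -0.001 t 17.75
scene ix 7.49 target 7.01 diff 0.47 deg
top ix 7.35 target 6.44 diff 0.91 deg
```

View pics/v10.png

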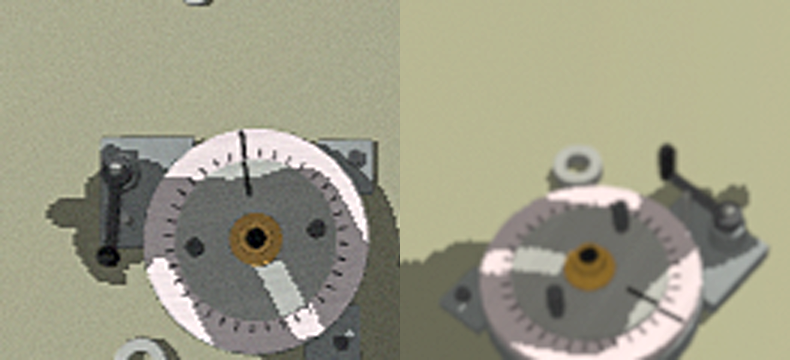

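The picture shows the index mark running straight into the long line (top view, about 245,165), and the lever lying beside the dial (grip at about 108,257). The arm is clear of everything.

```bash
python3 -c "
from station import manip
print(manip.sign_off())"
```

```text
the job is handed in; nothing more can be done
None
```

I lined the dial's index mark up with the long scale line, pushed the clamp lever over to its end stop, and handed the job in at about 18 s.

- **Dial:** I pushed it about 107° clockwise by post_b with the outside of the shut fingers. In the last pictures the mark is 0.5° (scene camera) to 0.9° (top camera) off the line. That is about 0.6–1.1 mm at the rim, against a limit of 4 mm.
- **Collar:** the target line reads the same as at the start in both cameras (7.0° scene, 6.4° top), so it did not turn.
- **Lever:** I pushed the grip round only after the marks lined up, until the fingers met a firm stop at up to 27 N. I backed off and pushed again. The grip did not give while the force rose to about 17 N, far above the 3 N of friction.
- **Check that disagreed:** the two cameras put the lever's travel at 1.06 and 0.95 rad from its unknown starting angle (0 to 0.2 rad). The pictures alone therefore do not prove it passed 1.05 rad; I relied on the firm stop.
- **Surroundings:** the arm stood clear of everything at hand-in. I saw no contact with anything lying around, but did not measure those objects again at the end.

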